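# Click two port plugs home with a seating tool

### The job

Take the orange-handled seating tool from its holder and press its nose squarely onto the red plug on the sloped port stand until the plug clicks fully home, then do the same to the blue plug; push the plugs only with the tool, not with the gripper. Finally put the tool back upright and fully down in its holder and let go. Leave the three bottles near the work standing where they are.

Things in the scene. Friction and masses are not known exactly. Their poses are not given: they have to be found in the camera images.
- tool_grip (a point): middle of the orange handle of the seating tool, the place to grip: round, 26 mm across, ending 38 mm above this point. z axis along the tool, from nose to handle end. The nose's flat end is 83 mm below this point, the guard flange's upper face 32 mm below. In the holder this point is 38 mm above the mouth
- tool: seating tool, 121 mm long, about 0.15 kg; origin at the centre of the nose's flat end, z axis toward the handle. Steel nose 24 mm across, 45 mm long; then a dark guard flange 42 mm across, 6 mm thick, on which fingertips can bear; then the handle, 70 mm. It stands loose, nose down, in the holder, the flange resting on the holder's top
- holder_mouth (a point): centre of the mouth of the holder's vertical round through hole (33 mm across), in its top face 52 mm above the bench. Fixed grey block, 56 x 56 mm. Its neighbours in the row stand along +y and -y, so there is most room for open fingers along its x axis (roughly away from the robot)
- red_stand: fixed grey stand of the red plug, 100 x 86 mm, about 95 mm high; origin at the centre of its underside. Its plate slopes 24 degrees, low side at its -x (the stand faces sideways, roughly to the robot's left). The plug sits in a fixed aluminium collar square to the plate: 36 mm inside, 47 mm outside, rim 12 mm above the plate
- blue_stand: fixed grey stand of the blue plug, 100 x 86 mm, about 95 mm high; origin at the centre of its underside. Its plate slopes 34 degrees, low side at its -x (the stand faces sideways, roughly to the robot's right). The plug sits in a fixed aluminium collar square to the plate: 36 mm inside, 47 mm outside, rim 12 mm above the plate
- red_plug_top (a point): centre of the flat outer face of the red snap-in plug, a red disc 30 mm across; moves with the plug. z axis: the plug's axis, square to the sloped face, pointing up and out, 24 degrees from vertical (toward the low side). At the start it is 4 mm proud of the collar's rim and about 76 mm above the bench; fully home it is 6 mm below the rim
- blue_plug_top (a point): centre of the flat outer face of the blue snap-in plug, a blue disc 30 mm across; moves with the plug. z axis: the plug's axis, square to the sloped face, pointing up and out, 34 degrees from vertical (toward the low side). At the start it is 4 mm proud of the collar's rim and about 76 mm above the bench; fully home it is 6 mm below the rim
- red_plug (a joint): how far the red plug is pushed in along its axis, m: 0 as found, 0.010 fully home, at a hard stop. Resistance rises to about 12 N within 2 to 3 mm, falls to nothing half way (5 mm), then the plug snaps home by itself and stays. Released before half way it springs back
- blue_plug (a joint): how far the blue plug is pushed in along its axis, m: 0 as found, 0.010 fully home, at a hard stop. Resistance rises to about 12 N within 2 to 3 mm, falls to nothing half way (5 mm), then the plug snaps home by itself and stays. Released before half way it springs back
- red_bottle: small cream bottle with a red cap, 60 mm across, 119 mm high, behind the row; loose bystander, origin at the centre of its underside
- amber: amber bottle with a red cap, 62 mm across, 164 mm high, in front of the row; loose bystander, origin at the centre of its underside
- flask: bottle with amber contents and a blue cap, 69 mm across, 139 mm high, in front of the row; loose bystander, origin at the centre of its underside

How it is judged:
By the outcome, as a careful person would: the job done as asked, in the order asked, and still so for the second after the job is handed in, with the robot touching nothing.
It also fails if it takes over 58 s, if anything falls off the work surface, if the arm or the gripper's body presses on something with over 40 N, if the wrist force passes 120 N, or if a joint passes its speed limit or range.

### The arm

A 6-joint arm with a two-finger parallel gripper is mounted at the origin on a cart in front of the work surface, level with it; the furniture and walls round the work are solid. World frame = base frame: x ahead of the robot, y to its left, z up, the work surface at z = 0. Lengths are in m, angles in rad, forces in N, time in s.
With the tool pointing down it reaches from about 0.425 to 0.95 m from the base axis. Payload 3.5 kg.
Tool frame: the origin (TCP) lies on the centre line of the jaws, within the pads' length; the fingertips stand 25 mm ahead of it and the grasp point (between the pads) lies 6 mm ahead of it (env.nose_length is the z of the fingertips in the tool frame, in m); z points along the fingers, y is the line along which they close (so a half turn about z gives the same grasp; the last joint's range is limited). The gripper opens to 85 mm and grips with 20 to 120 N. Pads are 22 mm wide; open, the fingers measure 114 mm over their backs; the gripper's body (76 mm by 85 mm) begins 54 mm behind the grasp point. The pads swing forward as they close: fully open they stand 13 mm farther back than shut.
Start: joints at [-1.404, 0.286, 1.577, -0, 1.279, -0.15], TCP at [0.21, -0.641, 0.256] pointing down, gripper open.
Joint ranges: [-2.77, 2.77], [-0.9, 2.22], [0.21, 2.48], [-1.53, 4.67], [0.24, 2.81], [-2.84, 2.84]. Speed limits (rad/s): [2.79, 2.79, 3.14, 3.14, 3.14, 3.14].

### API

Orientations are given as a unit quaternion [x, y, z, w].
In Python, from cell import sensors, grab_frame, order, env gives the robot as it stands.
- The arm moves only by the shell command python3 -m creep 'ROWS' [OPENING] [FORCE]. ROWS is a JSON object of lists of equal length, an entry for each row: "xyz": the shift along the tool's x, y, z in m, a list of three; "roll": the turn about the tool's z in rad. In form: {"xyz": [[dx, dy, dz], ...], "roll": [roll, ...]}. A call has 1 to 20 rows; each row is the pose to reach, as a shift and turn from the pose commanded when the call began, along the tool's axes at that moment; what a row does not reach only later rows make up. A row lasts 1/10 s, in which the tool goes at most 50 mm and 8.59 degrees, less where a joint would pass 70% of its speed; a pose out of reach is approached as far as the arm can. A call with a gripper value outside its range is refused whole. OPENING is the closure, from -1 (fully open) to 1 (shut), so that 0 is half open, set as the call begins (- or left out, the last holds). The fingers move at their own pace and stop on an object; FORCE is the grip in N (left out, the last holds). Time passes only in rows, so rows that repeat a pose let the fingers close. It gives the time, the measured TCP pose, the force, the opening and the grip force at its end, in the units of the state.
- sensors.state(): the state, without advancing time (a new reading comes with each control period).
- grab_frame(name): name is "scene" or "side" or "wrist"; returns a dict with "img" (400x640x3 uint8, red, green, blue), "K" (3x3 intrinsics, pixels), "T" (4x4, takes a point from camera to world coordinates); the wrist camera has in their place "tool_from_camera" (4x4, takes a point from camera to tool coordinates, whose origin is the TCP and whose axes are the flange's). Camera axes: x right, y up, looking along -z (the intrinsics and any distortion apply to the point x, -y, -z); pixel columns grow to the right and rows downward; lengths in m; the calibration is good to about 2 mm. A picture is of the moment at which its call begins: read the wrist's pose just before it. There is no depth.
- order.finish_job(): hands the job in; it is judged then, once.
The state is a dict: "time_s": time; "q": joint angles; "joint_vel": joint speeds; "joint_torque": joint torques, N m; "position": TCP position; "tool_rot": TCP orientation; "ft_force": force on the tool from outside, world axes, zero at the start; "wrist_torque": the same for the moment, N m; "opening": finger opening in m; "grip_force": force on a finger pad.
Only numpy, scipy, OpenCV 4.12 (cv2) and the standard library are available. Lean on these libraries where they do the work, as an engineer would, in place of code of your own. Each camera call takes 0.05 s, during which the arm holds its last target. There are 200 camera calls.

## Working session

There is one attempt and no reset: what is moved stays moved. The work goes in short steps, Python scripts to look and compute and a shell command to move; the robot and the scene stay as the last step left them, time stands still between calls to the robot, and variables do not carry over. Pictures are saved under pics/ and viewed, at most 10 in all, crops included, and the job is handed in when it is done.

```bash
ls; mkdir -p pics; cat > h.py <<'E'
import numpy as np,cv2
from cell import sensors,grab_frame,order,env
def save(n,f): cv2.imwrite('pics/'+n+'.png',f['img'][:,:,::-1])
def ray(f,u,v):
    d=np.array([(u-f['K'][0,2])/f['K'][0,0],-(v-f['K'][1,2])/f['K'][1,1],-1.])
    T=f['T'];return T[:3,3],T[:3,:3]@d
def onz(f,u,v,z):
    o,d=ray(f,u,v);return o+d*(z-o[2])/d[2]
def two(a,b):
    A=[];y=[]
    for o,d in (a,b):
        d=d/np.linalg.norm(d);P=np.eye(3)-np.outer(d,d);A.append(P);y.append(P@o)
    return np.linalg.lstsq(np.vstack(A),np.hstack(y),rcond=None)[0]
def blobs(img,lo,hi,mn=60):
    h=cv2.cvtColor(img,cv2.COLOR_RGB2HSV);m=cv2.inRange(h,lo,hi)
    n,l,s,c=cv2.connectedComponentsWithStats(m)
    return [(s[i].tolist(),c[i].round(1).tolist()) for i in range(1,n) if s[i,4]>=mn]
E
python3 - <<'E'
from h import *
import pickle
s=sensors.state();print({k:np.round(v,3).tolist() for k,v in s.items()})
F={n:grab_frame(n) for n in('scene','side')}
pickle.dump(F,open('f0.pkl','wb'))
for n,f in F.items():
    save(n+'0',f);print(n,f.keys(),f['K'].round(1).tolist(),f['T'].round(3).tolist())
    for nm,lo,hi in(('red',(0,150,80),(6,255,255)),('or',(8,150,120),(20,255,255)),('blue',(100,130,60),(125,255,255))):print(nm,blobs(f['img'],lo,hi))
E
```

```text
pics
{'time_s': 0.0, 'q': [-1.404, 0.287, 1.578, -0.0, 1.279, -0.15], 'joint_vel': [0.001, -0.001, 0.001, -0.001, -0.0, -0.003], 'joint_torque': [-0.0, -40.599, -29.263, -0.0, 0.006, -0.0], 'position': [0.21, -0.641, 0.255], 'tool_rot': [0.987, 0.158, -0.0, -0.001], 'ft_force': [-0.116, 0.314, 0.243], 'wrist_torque': [0.029, 0.021, 0.023], 'grip_force': 0.0, 'opening': 0.085}
scene dict_keys(['img', 'K', 'T']) [[394.7, 0.0, 317.3], [0.0, 394.7, 202.9], [0.0, 0.0, 1.0]] [[-0.83, 0.275, -0.485, 0.083], [-0.558, -0.382, 0.737, 0.751], [0.018, 0.882, 0.47, 0.472], [0.0, 0.0, 0.0, 1.0]]
red [([363, 176, 12, 9, 80], [368.6, 180.3]), ([440, 181, 96, 152, 5607], [477.5, 243.8]), ([337, 199, 18, 15, 162], [346.0, 207.2]), ([540, 199, 23, 18, 152], [550.5, 206.7]), ([533, 212, 25, 25, 311], [544.4, 225.2])]
or [([531, 110, 18, 9, 117], [539.1, 114.0]), ([319, 181, 11, 7, 68], [323.7, 184.1]), ([370, 185, 32, 39, 404], [383.6, 198.1]), ([318, 189, 11, 26, 182], [322.7, 201.2])]
blue [([565, 118, 22, 6, 66], [575.2, 120.5]), ([368, 141, 14, 10, 93], [375.3, 145.1]), ([381, 173, 18, 11, 151], [388.6, 177.7]), ([343, 237, 11, 39, 332], [348.5, 256.2])]
side dict_keys(['img', 'K', 'T']) [[450.4, 0.0, 317.4], [0.0, 450.4, 199.8], [0.0, 0.0, 1.0]] [[0.956, 0.19, -0.222, 0.298], [-0.292, 0.646, -0.705, -0.473], [0.009, 0.739, 0.673, 0.643], [0.0, 0.0, 0.0, 1.0]]
red [([323, 265, 18, 12, 158], [331.6, 270.4])]
or [([0, 47, 29, 16, 357], [12.4, 54.6]), ([304, 172, 14, 10, 110], [310.6, 176.7]), ([305, 190, 13, 11, 90], [311.7, 195.5]), ([249, 230, 41, 42, 385], [272.1, 246.3])]
blue [([254, 211, 26, 26, 540], [266.4, 223.9]), ([451, 383, 36, 17, 370], [468.0, 393.3])]
```

View pics/scene0.png

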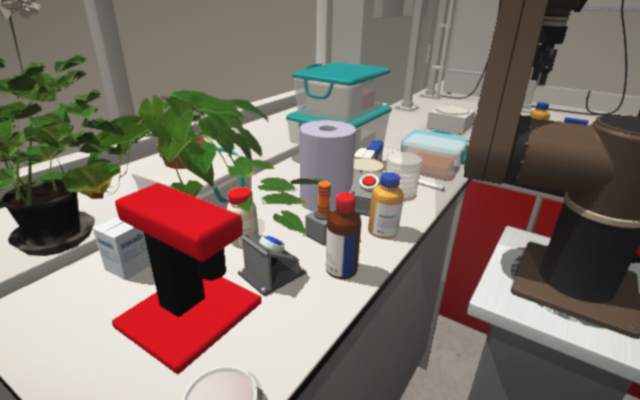

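View pics/side0.png

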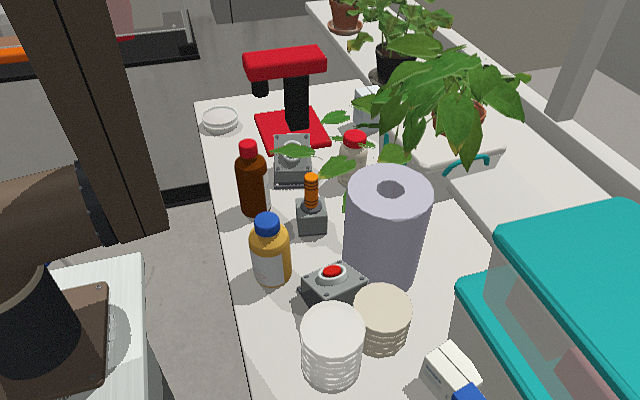

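```bash
python3 - <<'E'
from h import *
import pickle
F=pickle.load(open('f0.pkl','rb'));a,b=F['scene'],F['side']
print('redplug',two(ray(a,368.6,180.3),ray(b,331.6,270.4)),onz(a,368.6,180.3,.076),onz(b,331.6,270.4,.076))
for nm,u,v,w,x,z in(('tooltop',323.7,184.1,310.6,176.7,.12),('bluecap',388.6,177.7,266.4,223.9,.135),('ambercap',346,204,248.5,148,.16),('redbcap',240,194,354.5,137,.117)):
    print(nm,two(ray(a,u,v),ray(b,w,x)).round(3),onz(a,u,v,z).round(3),onz(b,w,x,z).round(3))
print('holder/tool axis in b',onz(b,311.7,195.5,.09),'roll top',onz(b,390,188,.25),onz(a,327,128,.25))
A=np.hstack([cv2.resize(a['img'][y:y+75,x:x+100,::-1],(400,300),interpolation=2) for y,x in((150,320),(215,230))])
B=np.hstack([cv2.resize(b['img'][y:y+75,x:x+100,::-1],(400,300),interpolation=2) for y,x in((240,285),(115,245))])
cv2.imwrite('pics/crop.png',np.vstack([A,B]))
E
```

```text
redplug [ 0.45845092 -0.04377453  0.07329257] [ 0.45659247 -0.03870954  0.076     ] [ 0.45714396 -0.04609924  0.076     ]
tooltop [0.475 0.132 0.125] [0.483 0.121 0.12 ] [0.476 0.138 0.12 ]
bluecap [0.374 0.033 0.13 ] [0.373 0.043 0.135] [0.371 0.027 0.135]
ambercap [0.377 0.216 0.148] [0.364 0.236 0.16 ] [0.377 0.201 0.16 ]
redbcap [0.602 0.245 0.112] [0.595 0.252 0.117] [0.599 0.239 0.117]
holder/tool axis in b [0.47295654 0.1197298  0.09      ] roll top [ 0.52681591 -0.0669877   0.25      ] [0.46362497 0.14527101 0.25      ]
```

View pics/crop.png

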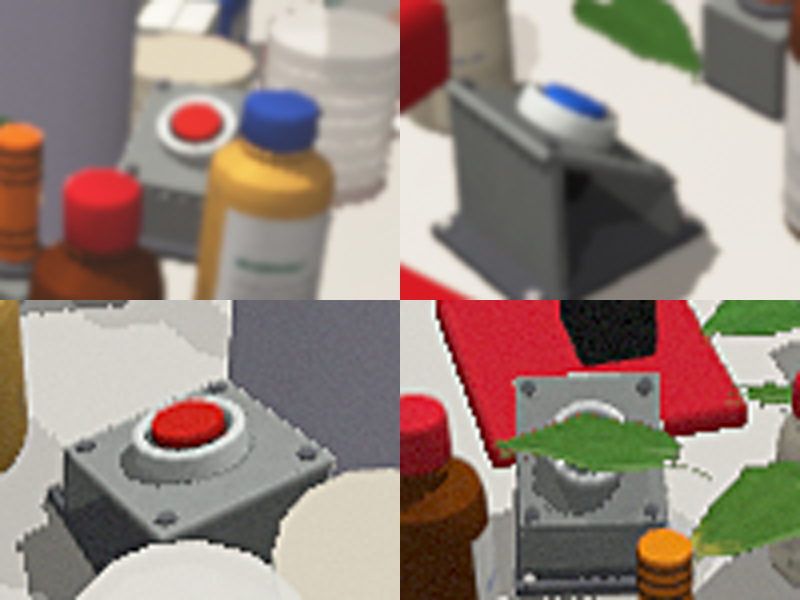

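```bash
python3 -m creep '{"xyz":[[0,0,-0.05],[0.035,-0.03,-0.1],[0.07,-0.06,-0.125],[0.11,-0.09,-0.125],[0.145,-0.12,-0.125],[0.18,-0.15,-0.125],[0.215,-0.18,-0.125],[0.25,-0.21,-0.125],[0.285,-0.24,-0.125],[0.32,-0.27,-0.125],[0.35,-0.296,-0.125],[0.35,-0.296,-0.125]],"roll":[-0.1,-0.22,-0.34,-0.46,-0.58,-0.7,-0.82,-0.94,-1.05,-1.15,-1.25,-1.25]}' -1
python3 - <<'E'
from h import *
import pickle
F=pickle.load(open('f0.pkl','rb'));a,b=F['scene'],F['side']
print(sensors.state()['q'])
print('roll',two(ray(a,327,128),ray(b,390,188)),'cup',two(ray(a,401,157),ray(b,333,330)))
print(grab_frame('wrist')['tool_from_camera'].round(3))
E
```

```text
time_s: 1.3
position: [0.4522, -0.2472, 0.3811]
tool_rot: [0.706, 0.708, 0.001, -0.0]
ft_force: [-0.4, -0.1, 0.5]
opening: 0.0854
grip_force: 0.0
[-6.98056979e-01 -1.41939062e-01  1.80536130e+00  1.48018701e-03
  1.47885441e+00 -7.01437914e-01]
roll [ 0.55998905 -0.0083749   0.19348651] cup [ 0.42435251 -0.16147488  0.10223833]
[[ 0.     0.964  0.266  0.068]
 [ 1.     0.    -0.001 -0.001]
 [-0.001  0.266 -0.964 -0.119]
 [ 0.     0.     0.     1.   ]]
```

```bash
cat > w.py <<'E'
from h import *
import pickle,sys
from scipy.spatial.transform import Rotation as R
def wrist():
    s=sensors.state();f=grab_frame('wrist')
    T=np.eye(4);T[:3,:3]=R.from_quat(s['tool_rot']).as_matrix();T[:3,3]=s['position']
    f['T']=T@f['tool_from_camera'];return f
if __name__=='__main__':
    f=wrist();pickle.dump(f,open(sys.argv[1]+'.pkl','wb'));save(sys.argv[1],f)
E
python3 -m creep '{"xyz":[[0.05,0,0],[0.1,0,0],[0.15,0,0],[0.19,0.01,0],[0.21,0.01,0],[0.21,0.01,0],[0.21,0.01,0],[0.21,0.01,0]],"roll":[0,0,0,0,0,0,0,0]}'
python3 w.py wr
python3 -m creep '{"xyz":[[0.05,0,0],[0.1,0,0],[0.13,0.01,0],[0.15,0.01,0],[0.15,0.01,0],[0.15,0.01,0],[0.15,0.01,0]],"roll":[0,0,0,0,0,0,0]}'
python3 w.py wt
python3 -m creep '{"xyz":[[0.05,0,0],[0.09,0,0],[0.11,0,0],[0.12,0,0],[0.12,0,0],[0.12,0,0],[0.12,0,0]],"roll":[0,0,0,0,0,0,0]}'
python3 w.py wb
python3 -c "
import cv2,numpy as np
m=np.vstack([cv2.imread('pics/%s.png'%n)[60:260,120:520] for n in('wb','wt','wr')]);cv2.imwrite('pics/wm.png',m)
"
```

```text
time_s: 2.15
position: [0.4615, -0.0426, 0.381]
tool_rot: [0.709, 0.705, -0.0, -0.0]
ft_force: [-0.6, -0.4, -0.2]
opening: 0.0853
grip_force: 0.0
time_s: 2.9
position: [0.4723, 0.1075, 0.3812]
tool_rot: [0.709, 0.705, -0.0, 0.0]
ft_force: [-0.2, -0.0, 0.3]
opening: 0.0853
grip_force: 0.0
time_s: 3.65
position: [0.4728, 0.2277, 0.3814]
tool_rot: [0.709, 0.705, -0.0, 0.0]
ft_force: [0.2, 1.2, 0.4]
opening: 0.0853
grip_force: 0.0
```

View pics/wm.png

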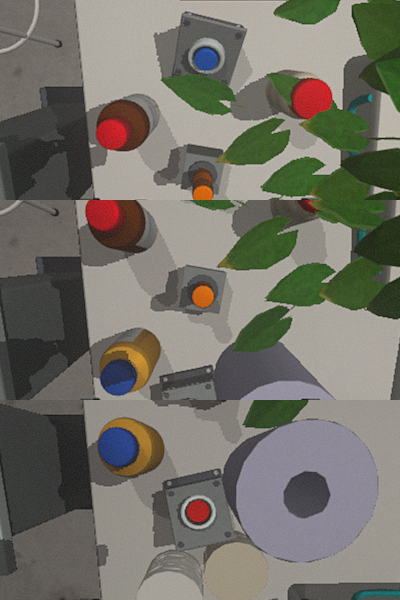

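```bash
python3 - <<'E'
from h import *
import pickle
W={n:pickle.load(open(n+'.pkl','rb')) for n in('wr','wt','wb')}
F=pickle.load(open('f0.pkl','rb'))
for n,f in W.items():
    for nm,lo,hi in(('red',(0,150,80),(5,255,255)),('or',(8,150,100),(20,255,255)),('blue',(100,130,60),(125,255,255))):
        for s,c in blobs(f['img'],lo,hi,80):
            print(n,nm,s,c,[onz(f,*c,z)[:2].round(4).tolist() for z in (.076,.128)])
a,b=W['wt'],W['wb']
# leaf B tip: wb crop(219,163), wt crop(219,67)
print('leafB tip',two(ray(b,339,223),ray(a,339,127)),'B right',two(ray(b,408,181),ray(a,418,78)))
print('red bottle side',two(ray(F['scene'],274,192),ray(F['side'],332,118)))
cv2.imwrite('pics/big.png',np.vstack([np.hstack([cv2.resize(f['img'][v-35:v+40,u-50:u+50,::-1],(400,300),interpolation=2)for f,u,v in l]) for l in(((W['wr'],317,172),(W['wb'],326,112)),((W['wt'],322,150),(W['wt'],322,60)))]))
E
```

```text
wr red [307, 160, 23, 22, 388] [317.7, 170.9] [[0.4576, -0.0427], [0.458, -0.0343]]
wr or [321, 0, 25, 21, 429] [332.9, 8.7] [[0.4766, 0.145], [0.4747, 0.1303]]
wr or [219, 78, 58, 58, 1158] [256.2, 103.2] [[0.3824, 0.0419], [0.3921, 0.0399]]
wr blue [218, 88, 40, 39, 1172] [237.3, 106.3] [[0.3589, 0.0384], [0.3714, 0.0369]]
wr blue [379, 316, 28, 48, 952] [392.3, 339.3] [[0.5682, -0.2994], [0.555, -0.2596]]
wt red [420, 26, 16, 42, 158] [426.2, 45.6] [[0.598, 0.2557], [0.5825, 0.2459]]
wt red [226, 70, 20, 21, 90] [237.4, 81.0] [[0.3721, 0.2178], [0.3843, 0.2127]]
wt red [301, 266, 21, 21, 332] [310.8, 275.7] [[0.4576, -0.0429], [0.4594, -0.0161]]
wt or [312, 145, 22, 23, 395] [322.6, 156.0] [[0.4751, 0.1267], [0.4747, 0.1327]]
wt or [220, 193, 59, 59, 1276] [254.9, 218.1] [[0.3831, 0.0436], [0.3939, 0.0598]]
wt blue [0, 0, 12, 20, 142] [4.0, 6.5] [[0.1101, 0.2995], [0.1544, 0.2844]]
wt blue [313, 0, 26, 25, 532] [326.2, 11.2] [[0.4799, 0.2926], [0.4789, 0.2783]]
wt blue [221, 225, 36, 30, 479] [237.5, 241.9] [[0.357, 0.0092], [0.371, 0.0297]]
wb red [384, 44, 27, 15, 94] [398.1, 54
[... 220 characters left out ...]
7, 20, 21, 308] [311.5, 347.3] [[0.4578, -0.0428], [0.4595, -0.0013]]
wb or [314, 232, 18, 11, 87] [324.2, 236.2] [[0.4775, 0.137], [0.4769, 0.1565]]
wb or [313, 245, 20, 19, 307] [322.5, 254.0] [[0.4751, 0.1106], [0.4747, 0.1333]]
wb or [227, 264, 55, 65, 1495] [259.2, 296.2] [[0.383, 0.0449], [0.3939, 0.0757]]
wb blue [0, 0, 35, 96, 2676] [14.6, 41.6] [[0.1135, 0.3829], [0.1575, 0.3723]]
wb blue [314, 108, 24, 22, 409] [325.6, 118.8] [[0.4796, 0.2931], [0.4787, 0.2934]]
wb blue [228, 307, 33, 34, 793] [244.3, 324.9] [[0.3581, -0.0029], [0.3721, 0.0337]]
leafB tip [0.49543699 0.16355022 0.09886638] B right [0.58332315 0.21766813 0.09795024]
red bottle side [0.53573677 0.24147376 0.15193451]
```

View pics/big.png

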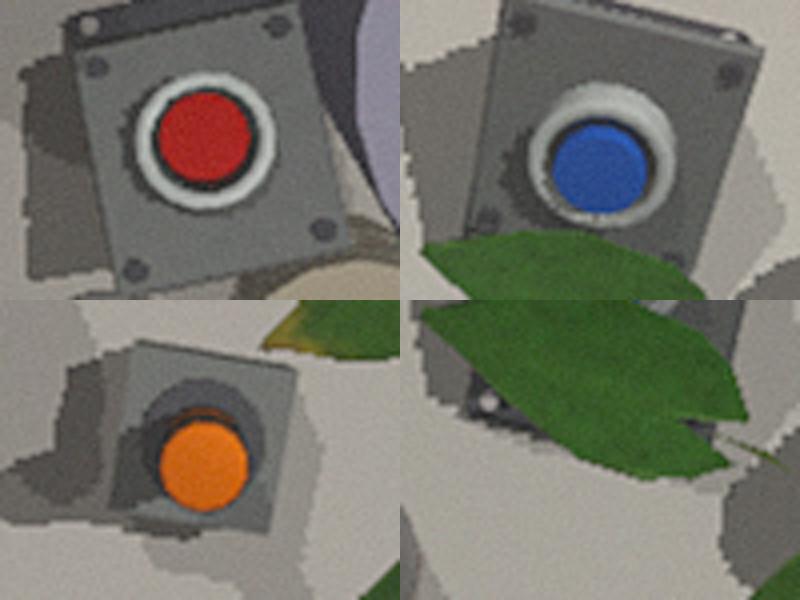

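```bash
python3 - <<'E'
from h import *
import pickle
W={n:pickle.load(open(n+'.pkl','rb')) for n in('wr','wt','wb')};F=pickle.load(open('f0.pkl','rb'))
a,b=W['wt'],W['wb']
print('A left',two(ray(b,281.5,139.5),ray(a,277.5,28.7)),'A right',two(ray(b,352,151),ray(a,358,54)))
# side view leaf A tips: crop row2 col2 origin (245,115)
print('A left via side',two(ray(b,281.5,139.5),ray(F['side'],245+100/4,115+145/4)))
print('A bottom-right',two(ray(a,272+325/4,25+170/4),ray(F['side'],245+280/4,115+150/4)))
def plane(f,u,v,n,p):
    o,d=ray(f,u,v);return o+d*(n@(p-o))/(n@d)
def low(f,top,edges,tilt,y0,orig):
    yaw=y0
    for _ in range(20):
        n=np.array([np.sin(tilt)*np.cos(yaw),np.sin(tilt)*np.sin(yaw),np.cos(tilt)])
        p=top-.016*n;ds=[]
        for (hi,lo) in edges:
            P=[plane(f,orig[0]+x/4,orig[1]+y/4,n,p) for x,y in (hi,lo)]
            ds.append((P[1]-P[0])[:2])
        an=[np.arctan2(d[1],d[0]) for d in ds];yaw=np.mean(an)
    return np.degrees(yaw),np.degrees(an),[np.linalg.norm(d)/np.cos(tilt) for d in ds],n
r=np.radians
print('red',low(W['wr'],np.array([.4576,-.0428,.076]),[((118,292),(77,50)),((350,243),(298,2))],r(24),r(100),(267,137)))
print('blue',low(W['wb'],np.array([.4795,.293,.076]),[((104,5),(68,225)),((360,52),(285,290))],r(34),r(-100),(276,77)))
E
```

```text
A left [0.42587888 0.26948549 0.09860958] A right [0.51773188 0.25073275 0.05461488]
A left via side [0.42686895 0.26898147 0.09504034]
A bottom-right [0.51076262 0.22834024 0.10316768]
red (np.float64(101.24371022840441), array([100.73117525, 101.75624521]), [np.float64(0.08553437515526915), np.float64(0.08520082161653793)], array([-0.07930659,  0.39893002,  0.91354546]))
blue (np.float64(-103.19283742730914), array([-103.70892426, -102.6767506 ]), [np.float64(0.08206079592572486), np.float64(0.09298118168452861)], array([-0.12762413, -0.54443437,  0.82903757]))
```

```bash
python3 -m creep '{"xyz":[[-0.035,0.001,0.02],[-0.07,0.0015,0.05],[-0.0947,0.0024,0.085],[-0.0947,0.0024,0.13],[-0.0947,0.0024,0.16],[-0.0947,0.0024,0.185],[-0.0947,0.0024,0.21],[-0.0947,0.0024,0.225],[-0.0947,0.0024,0.24],[-0.0947,0.0024,0.255],[-0.0947,0.0024,0.268],[-0.0947,0.0024,0.277],[-0.0947,0.0024,0.277],[-0.0947,0.0024,0.277]],"roll":[-0.07,-0.14,-0.2,-0.2,-0.2,-0.2,-0.2,-0.2,-0.2,-0.2,-0.2,-0.2,-0.2,-0.2]}' -1
python3 -m creep '{"xyz":[[0,0,0],[0,0,0],[0,0,0],[0,0,0],[0,0,0],[0,0,0],[0,0,0],[0,0,0],[0,0,0],[0,0,0]],"roll":[0,0,0,0,0,0,0,0,0,0]}' 1 35
```

```text
time_s: 5.1
position: [0.4749, 0.134, 0.1046]
tool_rot: [0.635, 0.773, 0.0, 0.0]
ft_force: [-0.9, 0.2, 0.1]
opening: 0.0852
grip_force: 0.0
time_s: 6.1
position: [0.4749, 0.1342, 0.1047]
tool_rot: [0.635, 0.773, 0.0, 0.0]
ft_force: [-1.1, 0.7, 5.7]
opening: 0.0251
grip_force: 34.6
```

```bash
python3 -m creep '{"xyz":[[0,0,-0.01],[0,0,-0.02],[0,0,-0.03],[0,0,-0.033],[0.005,0,-0.033],[0.01,0,-0.032],[0.015,0,-0.031],[0.02,0,-0.030],[0.025,0,-0.028],[0.03,0,-0.026],[0.034,0,-0.025],[0.036,0,-0.025],[0.036,0,-0.025],[0.036,0,-0.025]],"roll":[0,0,0,0,0,0,0,0,0,0,0,0,0,0]}'
python3 - <<'E'
from w import *
for n in('scene','side'):
    f=grab_frame(n);save(n+'1',f)
f=wrist();save('w1',f)
a=cv2.imread('pics/scene1.png')[130:280,240:440];b=cv2.imread('pics/side1.png')[100:250,220:420];c=cv2.imread('pics/w1.png')
cv2.imwrite('pics/m1.png',np.vstack([np.hstack([cv2.resize(a,(400,300)),cv2.resize(b,(400,300))]),np.hstack([cv2.resize(c,(480,300)),np.zeros((300,320,3),'uint8')])]))
E
```

```text
time_s: 7.5
position: [0.4674, 0.1697, 0.1289]
tool_rot: [0.635, 0.773, 0.0, -0.0]
ft_force: [1.7, -2.3, -1.4]
opening: 0.0254
grip_force: 34.4
```

View pics/m1.png

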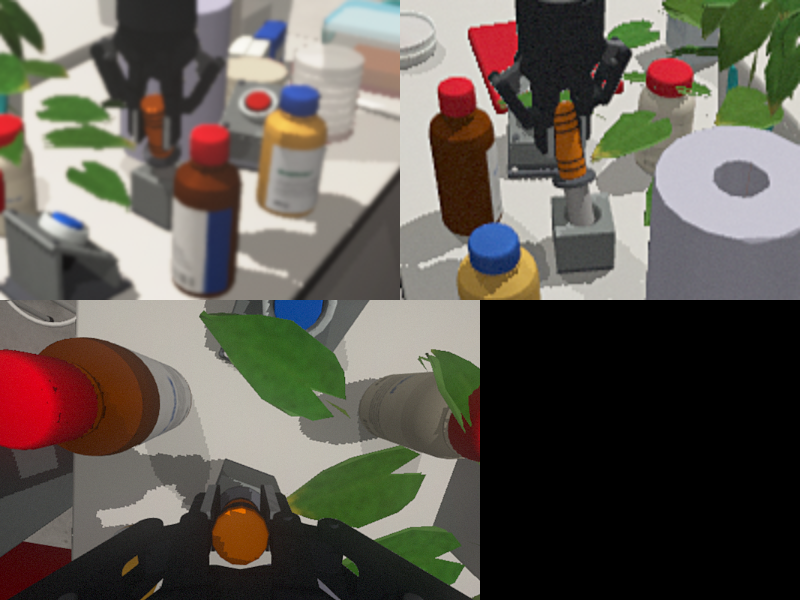

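```bash
cat > tilt.py <<'E'
from w import *
from scipy.optimize import brentq
def tilt(L=.030):
    f=wrist();C=f['tool_from_camera'];img=f['img'].copy();img[:215]=0;img[:,:260]=0;img[:,380:]=0
    h=cv2.cvtColor(img,cv2.COLOR_RGB2HSV);m=cv2.inRange(h,(5,150,60),(22,255,255))
    cs=max(cv2.findContours(m,0,1)[0],key=cv2.contourArea);(u,v),r=cv2.minEnclosingCircle(cs);b=cv2.boundingRect(cs)
    d=C[:3,:3]@np.array([(u-f['K'][0,2])/f['K'][0,0],-(v-f['K'][1,2])/f['K'][1,1],-1.]);o=C[:3,3]
    def g(t):
        p=o+d*((.006-L*np.cos(t)-o[2])/d[2]);return p[0]-L*np.sin(t)
    return (u,v,r,b,np.degrees(brentq(g,-1.2,1.2)))
if __name__=='__main__': print(tilt())
E
python3 tilt.py
```

```text
(320.1051940917969, 313.3944091796875, 39.4046630859375, (282, 274, 77, 79), np.float64(10.418420015385852))
```

```bash
python3 - <<'E'
from h import *
f,g=grab_frame('scene'),grab_frame('side')
p=two(ray(f,316,181.5),ray(g,302.5,152.5));q=two(ray(f,318.5,208.5),ray(g,306,190));d=p-q
print(p,q,np.linalg.norm(d),d/np.linalg.norm(d))
for n,F in(('scene',f),('side',g)):
    i=F['img'];h=cv2.cvtColor(i,cv2.COLOR_RGB2HSV);m=cv2.inRange(h,(5,150,60),(18,255,255))
    x0,y0,x1,y1=(305,170,335,215) if n=='scene' else(290,140,325,195)
    ys,xs=np.nonzero(m[y0:y1,x0:x1]);print(n,len(xs),xs.min()+x0,xs.max()+x0,ys.min()+y0,ys.max()+y0)
    P=np.c_[xs+x0,ys+y0].astype(np.float32);print(cv2.fitLine(P,2,0,.01,.01).ravel())
E
```

```text
[0.46965335 0.17235118 0.1498302 ] [0.47248396 0.1522489  0.07780137] 0.07483492759970138 [-0.03782475  0.26862174  0.96250281]
scene 252 310 334 178 214
[3.0106243e-01 9.5360440e-01 3.1740872e+02 1.9153572e+02]
side 423 297 312 150 189
[1.2243937e-01 9.9247599e-01 3.0375415e+02 1.7102837e+02]
```

```bash
python3 - <<'E'
from w import *
f=wrist();save('w2',f);print(f['K'].round(1).tolist(),f['tool_from_camera'].round(4).tolist())
cv2.imwrite('pics/w2c.png',cv2.resize(f['img'][205:365,230:410,::-1],(675,600),interpolation=2))
E
```

```text
[[327.9, 0.0, 320.0], [0.0, 327.9, 207.0], [0.0, 0.0, 1.0]] [[0.0, 0.9639, 0.2661, 0.0684], [1.0, 0.0003, -0.0011, -0.0009], [-0.0011, 0.2661, -0.9639, -0.119], [0.0, 0.0, 0.0, 1.0]]
```

View pics/w2c.png

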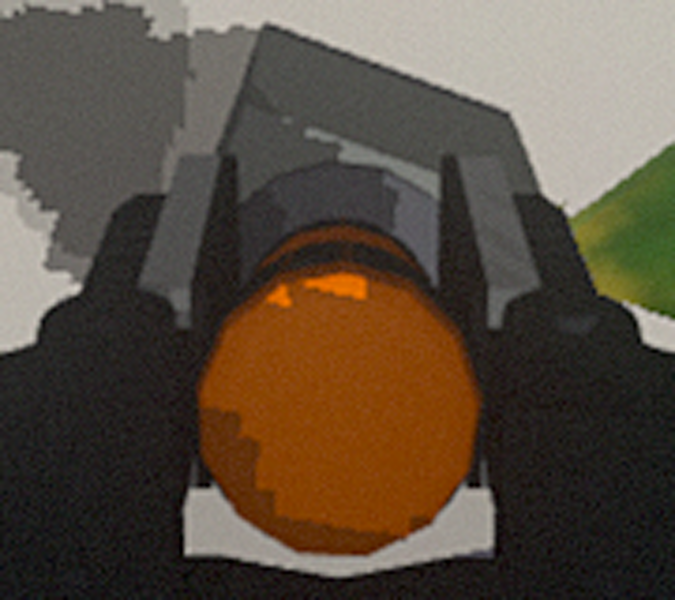

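```bash
python3 -m creep '{"xyz":[[0.002,0,0],[0.004,0,0],[0.004,0,0],[0.011,0,-0.015],[0.018,0,-0.03],[0.024,0,-0.045],[0.03,0,-0.06],[0.03,0,-0.06],[0.03,0,-0.06]],"roll":[0,0,0,0,0,0,0,0,0]}'
cat > t2.py <<'E'
from w import *
from scipy.optimize import least_squares
def tilt(sgn=1,show=None):
    f=wrist();C=f['tool_from_camera'];K=f['K'];img=f['img']
    h=cv2.cvtColor(img,cv2.COLOR_RGB2HSV);m=cv2.inRange(h,(5,150,60),(22,255,255));m[:215]=0;m[:,:270]=0;m[:,375:]=0
    rows=np.array([[np.nonzero(r)[0].min(),np.nonzero(r)[0].max()] if r.sum()>255*5 else [0,0] for r in m])
    wd=rows[:,1]-rows[:,0]; vs=np.nonzero(wd>5)[0]
    if show: save(show+'_full',f);cv2.imwrite('pics/'+show+'.png',cv2.resize(img[205:365,230:410,::-1],(675,600),interpolation=2))
    return f,wd.max(),vs.min(),vs.max()
def solve(f,width,vbot,vfl):
    # disc width, disc bottom row, flange outer top-edge row -> E(x,z), theta (tool x-z plane)
    C=f['tool_from_camera'];K=f['K']
    def pr(x,z,y=0.):
        p=C[:3,:3].T@(np.array([x,y,z])-C[:3,3]);return K[1,2]+K[1,1]*p[1]/p[2],K[0,2]-K[0,0]*p[0]/p[2]
    def g(q):
        x,z,t=q;c,s=np.cos(t),np.sin(t)
        r=[pr(x-.013*c,z-.013*s)[0]-vbot, abs(pr(x,z,.013)[1]-pr(x,z,-.013)[1])-width, pr(x-.07*s+.021*c,z+.07*c+.021*s)[0]-vfl]
        return r
    q=least_squares(g,[0,-.02,.3],x_scale=[.01,.01,.1]).x
    x,z,t=q;return x,z,t,np.array([x-.121*np.sin(t),z+.121*np.cos(t)])
if __name__=='__main__':
    f,w,a,b=tilt(show=sys.argv[1]);pickle.dump(f,open('t.pkl','wb'));print(w,a,b)
    # flange edge: gradient down the centre column
    col=cv2.GaussianBlur(f['img'],(5,1),0)[235:300,316:326].mean(1).round().astype(int)
    print([(235+i,)+tuple(c) for i,c in enumerate(col) if i%2==0])
E
python3 t2.py w3
```

```text
time_s: 8.75
position: [0.4612, 0.1994, 0.189]
tool_rot: [0.634, 0.773, 0.0, -0.001]
ft_force: [1.0, 0.3, -2.0]
opening: 0.0251
grip_force: 34.6
75 268 351
[(235, np.int64(76), np.int64(77), np.int64(72)), (237, np.int64(75), np.int64(75), np.int64(71)), (239, np.int64(74), np.int64(74), np.int64(71)), (241, np.int64(74), np.int64(75), np.int64(70)), (243, np.int64(75), np.int64(74), np.int64(70)), (245, np.int64(75), np.int64(75), np.int64(70)), (247, np.int64(73), np.int64(72), np.int64(69)), (249, np.int64(90), np.int64(90), np.int64(86)), (251, np.int64(72), np.int64(70), np.int64(69)), (253, np.int64(60), np.int64(58), np.int64(59)), (255, np.int64(63), np.int64(61), np.int64(62)), (257, np.int64(62), np.int64(60), np.int64(61)), (259, np.int64(64), np.int64(62), np.int64(63)), (261, np.int64(62), np.int64(58), np.int64(60)), (263, np.int64(62), np.int64(59), np.int64(61)), (265, np.int64(57), np.int64(54), np.int64(54)), (267, np.int64(56), np.int64(39), np.int64(30)), (269, np.int64(69), np.int64(43), np.int64(27)), (271, np.int64(42), np.int64(38), np.int64(36)), (273, np.int64(57), np.int64(41), np.int64(30)), (275, np.int64(89), np.int64(46), np.int64(24)), (277, np.int64(199), np.int64(94), np.int64(1)), (279, np.int64(210), np.int64(101), np.int64(0)), (281, np.int64(213), np.int64(103), np.int64(1)), (283, np.int64(156), np.int64(80), np.int64(16)), (285, np.int64(136), np.int64(71), np.int64(21)), (287, np.int64(136), np.int64(70), np.int64(17)), (289, np.int64(136), np.int64(69), np.int64(15)), (291, np.int64(136), np.int64(70), np.int64(17)), (293, np.int64(136), np.int64(68), np.int64(12)), (295, np.int64(135), np.int64(68), np.int64(12)), (297, np.int64(134), np.int64(68), np.int64(12)), (299, np.int64(134), np.int64(68), np.int64(11))]
```

View pics/w3.png

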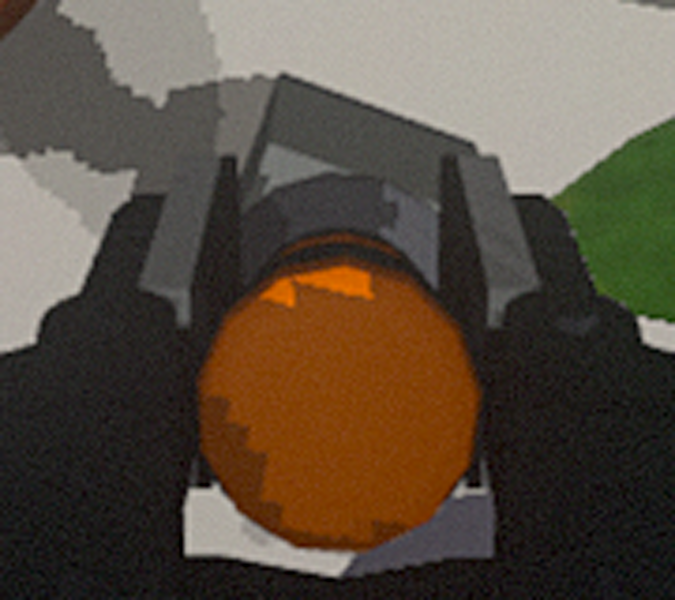

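```bash
python3 - <<'E'
from t2 import *
f=pickle.load(open('t.pkl','rb'))
for w,b,fl in((75,352,251),(75.7,352,251),(75,352,249.5)):
    x,z,t,n=solve(f,w,b,fl);print(round(x,4),round(z,4),np.degrees(t).round(1),n.round(4))
f0=352,249
x,z,t,n=solve(f,74.9,353,249);print('prev',round(x,4),round(z,4),np.degrees(t).round(1),n.round(4))
E
```

```text
0.0029 -0.0192 22.9 [-0.0442  0.0922]
0.0036 -0.0201 23.2 [-0.044   0.0911]
0.0028 -0.0192 22.2 [-0.0429  0.0928]
prev 0.0024 -0.0192 21.6 [-0.0422  0.0933]
```

```bash
python3 -m creep '{"xyz":[[-0.03,-0.008,0],[-0.07,-0.019,0],[-0.11,-0.03,0],[-0.145,-0.039,0],[-0.17,-0.046,0.002],[-0.184,-0.05,0.006],[-0.1878,-0.0507,0.01],[-0.1878,-0.0507,0.01],[-0.1878,-0.0507,0.01]],"roll":[0,0,0,0,0,0,0,0,0]}'
python3 - <<'E'
from w import *
for n in('scene','side'):
    f=grab_frame(n);save(n+'2',f)
a=cv2.imread('pics/scene2.png')[120:220,300:430];b=cv2.imread('pics/side2.png')[190:290,270:400]
cv2.imwrite('pics/m2.png',np.hstack([cv2.resize(a,(400,308),interpolation=2),cv2.resize(b,(400,308),interpolation=2)]))
E
```

```text
time_s: 9.7
position: [0.4483, 0.0054, 0.1787]
tool_rot: [0.634, 0.773, -0.0, -0.001]
ft_force: [-0.1, -0.7, -1.4]
opening: 0.0252
grip_force: 34.6
```

View pics/m2.png

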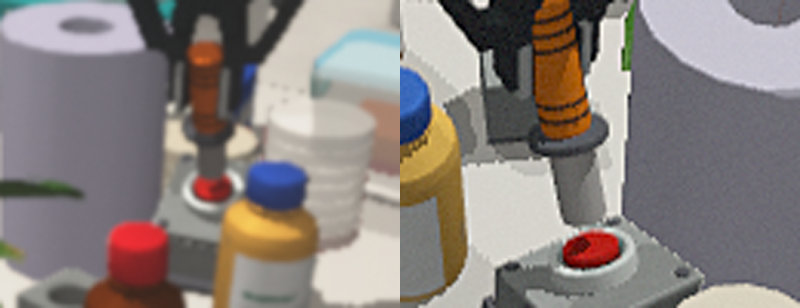

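```bash
python3 -m creep '{"xyz":[[-0.0016,0,0.0037],[-0.0033,0,0.0073],[-0.0041,0,0.0091],[-0.0049,0,0.011],[-0.0053,0,0.0119],[-0.0057,0,0.0128],[-0.0057,0,0.0128]],"roll":[0,0,0,0,0,0,0]}' - 50
python3 -m creep '{"xyz":[[-0.0004,0,0.0009],[-0.0008,0,0.0018],[-0.0012,0,0.0027],[-0.0016,0,0.0037],[-0.0020,0,0.0046],[-0.0024,0,0.0055],[-0.0024,0,0.0055]],"roll":[0,0,0,0,0,0,0]}'
```

```text
time_s: 10.5
position: [0.4497, -0.0009, 0.1664]
tool_rot: [0.635, 0.773, -0.0, -0.0]
ft_force: [0.5, -0.8, -1.7]
opening: 0.025
grip_force: 49.0
time_s: 11.2
position: [0.4505, -0.0026, 0.1625]
tool_rot: [0.635, 0.773, 0.001, -0.0]
ft_force: [-3.4, 3.4, 7.4]
opening: 0.0248
grip_force: 50.1
```

```bash
python3 -m creep '{"xyz":[[-0.0004,0,0.0009],[-0.0008,0,0.0018],[-0.0012,0,0.0027],[-0.0012,0,0.0027]],"roll":[0,0,0,0]}'
python3 -m creep '{"xyz":[[-0.0004,0,0.0009],[-0.0008,0,0.0018],[-0.0012,0,0.0027],[-0.0012,0,0.0027]],"roll":[0,0,0,0]}'
```

```text
time_s: 11.6
position: [0.4501, -0.0045, 0.1577]
tool_rot: [0.635, 0.773, -0.0, -0.0]
ft_force: [0.4, 0.3, -2.0]
opening: 0.025
grip_force: 49.2
time_s: 12.0
position: [0.4506, -0.0055, 0.1558]
tool_rot: [0.635, 0.773, -0.0, -0.0]
ft_force: [-0.9, 0.1, 0.5]
opening: 0.0247
grip_force: 49.6
```

```bash
python3 -m creep '{"xyz":[[-0.0004,0,0.0009],[-0.0008,0,0.0018],[-0.0012,0,0.0027],[-0.0012,0,0.0027]],"roll":[0,0,0,0]}'

```

```text
time_s: 12.4
position: [0.4512, -0.0056, 0.1557]
tool_rot: [0.635, 0.773, 0.001, -0.001]
ft_force: [-7.5, 7.2, 14.4]
opening: 0.0249
grip_force: 50.9
```

```bash
python3 -m creep '{"xyz":[[0.002,0,-0.0046],[0.006,0,-0.0137],[0.0122,0,-0.0274],[0.0183,0,-0.041],[0.0244,0,-0.055],[0.06,0.014,-0.06],[0.10,0.025,-0.06],[0.13,0.033,-0.06],[0.15,0.04,-0.06],[0.16,0.045,-0.06],[0.16,0.045,-0.06]],"roll":[0,0,0,0,0,0.1,0.2,0.3,0.4,0.426,0.426]}' - 35
python3 - <<'E'
from t2 import *
f,w,a,b=tilt(show='w4');pickle.dump(f,open('t.pkl','wb'));print(w,a,b)
c=f['img'][235:300,316:326].mean(1).mean(1).round().astype(int);print(c.tolist())
g=grab_frame('side');save('side3',g);print(blobs(g['img'],(0,150,80),(6,255,255)))
s=sensors.state();print(s['position'],s['tool_rot'],s['q'][5])
E
```

```text
time_s: 13.5
position: [0.464, 0.1604, 0.2134]
tool_rot: [0.783, 0.622, 0.0, 0.0]
ft_force: [-0.5, -0.3, -2.1]
opening: 0.0247
grip_force: 49.2
75 268 352
[114, 115, 116, 116, 114, 116, 115, 114, 114, 114, 114, 114, 114, 115, 117, 109, 76, 48, 54, 56, 55, 51, 53, 50, 51, 49, 48, 50, 49, 49, 45, 35, 42, 48, 46, 38, 36, 42, 44, 48, 55, 81, 105, 108, 108, 110, 111, 113, 114, 114, 114, 114, 114, 114, 114, 114, 115, 114, 115, 111, 109, 108, 110, 110, 110]
[([324, 270, 17, 8, 85], [332.3, 273.3])]
[0.46374657 0.1589828  0.21308713] [ 7.83128171e-01  6.21860285e-01 -1.22660529e-04  1.98926605e-04] 0.35195091666930106
```

```bash
python3 -m creep '{"xyz":[[0.009,0.008,0.01],[0.0177,0.0163,0.025],[0.0177,0.0163,0.04],[0.0177,0.0163,0.045],[0.0177,0.0163,0.052],[0.0177,0.0163,0.059],[0.0177,0.0163,0.066],[0.0177,0.0163,0.073],[0.0177,0.0163,0.081],[0.0177,0.0163,0.081]],"roll":[0,0,0,0,0,0,0,0,0,0]}'

```

```text
time_s: 14.6
position: [0.4828, 0.1724, 0.1305]
tool_rot: [0.784, 0.621, -0.001, -0.001]
ft_force: [0.6, -0.1, -1.4]
opening: 0.0248
grip_force: 49.2
```

```bash
python3 -m creep '{"xyz":[[-0.01,0,-0.003],[-0.02,0,-0.006],[-0.03,0,-0.008],[-0.0375,0,-0.009],[-0.045,0,-0.0095],[-0.0525,0,-0.009],[-0.06,0,-0.008],[-0.065,0,-0.0075],[-0.07,0,-0.0065],[-0.075,0,-0.005],[-0.08,0,-0.0025],[-0.085,0,0.0005],[-0.09,0,0.0035],[-0.094,0,0.0065],[-0.098,0,0.0095],[-0.098,0,0.0095]],"roll":[0,0,0,0,0,0,0,0,0,0,0,0,0,0,0,0]}' - 35
python3 - <<'E'
from t2 import *
f,w,a,b=tilt(show='w5');pickle.dump(f,open('t.pkl','wb'));print(w,a,b)
m=cv2.inRange(cv2.cvtColor(f['img'],cv2.COLOR_RGB2HSV),(5,150,60),(22,255,255));m[:215]=0
for r in range(260,400,6):
    x=np.nonzero(m[r,250:390])[0];print(r,(x.min()+250,x.max()+250,len(x)) if len(x) else None,f['img'][r,316:324].mean(0).round().tolist())
s=sensors.state();print(s['position'],s['tool_rot'])
E
```

```text
time_s: 16.2
position: [0.4619, 0.0764, 0.1226]
tool_rot: [0.784, 0.621, 0.0, 0.001]
ft_force: [2.2, 3.1, 3.8]
opening: 0.025
grip_force: 52.6
70 215 357
260 (np.int64(251), np.int64(349), 64) [185.0, 84.0, 0.0]
266 (np.int64(251), np.int64(350), 63) [185.0, 83.0, 0.0]
272 (np.int64(250), np.int64(350), 65) [186.0, 84.0, 0.0]
278 (np.int64(251), np.int64(350), 63) [186.0, 84.0, 0.0]
284 (np.int64(289), np.int64(351), 24) [44.0, 32.0, 28.0]
290 (np.int64(298), np.int64(342), 45) [153.0, 68.0, 0.0]
296 (np.int64(289), np.int64(350), 62) [110.0, 48.0, 0.0]
302 (np.int64(289), np.int64(351), 63) [91.0, 40.0, 2.0]
308 (np.int64(288), np.int64(351), 8) [56.0, 26.0, 10.0]
314 (np.int64(291), np.int64(349), 59) [82.0, 37.0, 5.0]
320 (np.int64(287), np.int64(352), 66) [81.0, 36.0, 3.0]
326 (np.int64(287), np.int64(353), 41) [28.0, 17.0, 11.0]
332 (np.int64(312), np.int64(327), 12) [64.0, 27.0, 3.0]
338 (np.int64(288), np.int64(352), 65) [80.0, 36.0, 3.0]
344 (np.int64(286), np.int64(355), 70) [81.0, 35.0, 3.0]
350 (np.int64(286), np.int64(354), 69) [76.0, 33.0, 3.0]
356 (np.int64(307), np.int64(333), 26) [74.0, 32.0, 1.0]
362 None [13.0, 13.0, 11.0]
368 None [17.0, 16.0, 13.0]
374 None [16.0, 14.0, 14.0]
380 None [15.0, 15.0, 14.0]
386 None [14.0, 12.0, 14.0]
392 None [14.0, 13.0, 14.0]
398 None [12.0, 14.0, 13.0]
[0.46187281 0.07650222 0.12259438] [7.83771301e-01 6.21049127e-01 3.41708417e-04 6.42916789e-04]
```

```bash
python3 -m creep '{"xyz":[[-0.007,0,-0.01],[-0.016,0,-0.024],[-0.028,0,-0.045],[-0.028,0,-0.08],[-0.015,0,-0.09],[-0.015,0,-0.09],[-0.015,0,-0.09]],"roll":[0,0,0,0,0,0,0]}'
python3 - <<'E'
from t2 import *
f=wrist();save('w6',f);pickle.dump(f,open('t.pkl','wb'))
c=f['img'][60:362:3,316:324].mean(1).round().astype(int)
print([(60+3*i,)+tuple(int(z) for z in r) for i,r in enumerate(c)])
for r in (150,170,190,200,210,220,230,240,250):
    print(r,f['img'][r-1:r+2,270:372:3].mean((0,2)).round().astype(int).tolist())
E
```

```text
time_s: 16.95
position: [0.4568, 0.0628, 0.2104]
tool_rot: [0.783, 0.622, -0.002, -0.001]
ft_force: [0.4, -0.9, -2.1]
opening: 0.0246
grip_force: 52.3
[(60, 190, 184, 176), (63, 192, 185, 178), (66, 191, 184, 176), (69, 191, 184, 176), (72, 191, 184, 176), (75, 154, 152, 147), (78, 132, 136, 131), (81, 134, 136, 132), (84, 131, 133, 130), (87, 131, 133, 130), (90, 86, 87, 84), (93, 61, 61, 58), (96, 92, 90, 86), (99, 92, 89, 86), (102, 93, 90, 88), (105, 91, 88, 84), (108, 94, 90, 87), (111, 92, 90, 85), (114, 92, 89, 84), (117, 89, 87, 84), (120, 153, 149, 146), (123, 151, 147, 144), (126, 153, 147, 144), (129, 154, 148, 145), (132, 153, 149, 144), (135, 153, 149, 145), (138, 154, 149, 146), (141, 154, 149, 144), (144, 154, 148, 144), (147, 155, 150, 147), (150, 155, 150, 146), (153, 156, 151, 147), (156, 156, 151, 148), (159, 154, 149, 146), (162, 159, 152, 148), (165, 103, 100, 100), (168, 82, 81, 83), (171, 88, 86, 89), (174, 78, 76, 78), (177, 74, 70, 71), (180, 73, 70, 72), (183, 73, 67, 69), (186, 68, 68, 72), (189, 191, 89, 8), (192, 200, 95, 3), (195, 200, 94, 2), (198, 202,
[... 1703 characters left out ...]
, 90, 89, 95, 96, 100, 100, 100, 102, 102, 102, 90, 55, 55, 63, 66, 67, 81, 187, 161, 156, 156]
220 [65, 81, 78, 75, 119, 162, 178, 167, 61, 62, 47, 40, 46, 58, 70, 77, 83, 95, 85, 80, 67, 57, 48, 48, 78, 88, 96, 183, 179, 182, 183, 180, 164, 163]
230 [85, 81, 82, 76, 66, 155, 153, 102, 57, 68, 73, 79, 86, 90, 92, 94, 99, 101, 101, 100, 101, 101, 100, 96, 90, 91, 25, 188, 175, 126, 64, 68, 172, 141]
240 [54, 53, 79, 70, 154, 152, 154, 121, 61, 66, 75, 80, 86, 89, 93, 95, 97, 100, 102, 102, 100, 101, 98, 97, 91, 88, 75, 87, 86, 95, 123, 67, 68, 83]
250 [53, 50, 76, 98, 98, 94, 55, 52, 58, 68, 75, 82, 87, 90, 92, 97, 98, 100, 100, 100, 101, 100, 99, 97, 92, 85, 79, 32, 100, 98, 97, 94, 54, 72]
```

```bash
python3 - <<'E'
from t2 import *
f=pickle.load(open('t.pkl','rb'));C=f['tool_from_camera'];K=f['K']
def pr(x,z):
    p=C[:3,:3].T@(np.array([x,0,z])-C[:3,3]);return K[1,2]+K[1,1]*p[1]/p[2]
def g(q,w=1):
    x,z,t=q;c,s=np.cos(t),np.sin(t)
    P=lambda l,r:pr(x-l*s+r*c,z+l*c+r*s)
    return [P(.121,.012)-118.5,P(.07,.013)-187.7,max(-1e9,min(P(.076,.021),P(.07,.021)))-164.3]
s=least_squares(g,[-.01,-.02,-.6],x_scale=[.01,.01,.1]);x,z,t=s.x
print(x,z,np.degrees(t),s.fun,x-.121*np.sin(t),z+.121*np.cos(t))
for th in (-30,-32,-34,-36):
    r=least_squares(lambda q:g([q[0],q[1],np.radians(th)]),[-.01,-.02],x_scale=.01);x,z=r.x;t=np.radians(th);print(th,x.round(4),z.round(4),r.fun.round(2),(x-.121*np.sin(t)).round(4),(z+.121*np.cos(t)).round(4))
    # prediction w/ pivot (0,-.012), 11mm to end
    print('  pred',[round(v,1) for v in g([.011*np.sin(t),-.012-.011*np.cos(t),t])])
E
```

```text
-0.012151657123376559 -0.03129339941289419 -34.965757060216625 [ 0.00000000e+00  0.00000000e+00 -2.84217094e-14] 0.057191841568508456 0.06786545893656716
-30 -0.0043 -0.0535 [ 1.16  1.4  -2.27] 0.0562 0.0513
  pred [np.float64(2.8), np.float64(-10.7), np.float64(-9.0)]
-32 -0.0075 -0.0447 [ 0.61  0.83 -1.29] 0.0566 0.0579
  pred [np.float64(-2.8), np.float64(-13.4), np.float64(-12.0)]
-34 -0.0107 -0.0357 [ 0.18  0.26 -0.4 ] 0.057 0.0646
  pred [np.float64(-8.3), np.float64(-16.1), np.float64(-14.9)]
-36 -0.0137 -0.0265 [-0.17 -0.28  0.41] 0.0574 0.0713
  pred [np.float64(-13.9), np.float64(-18.7), np.float64(-17.8)]
```

```bash
cat > t3.py <<'E'
from t2 import *
def fit(rows,widths,mouth=None,x0=(-.01,-.02,-.6)):
    f=pickle.load(open('t.pkl','rb'));C=f['tool_from_camera'];K=f['K']
    def cam(x,z): return C[:3,:3].T@(np.array([x,0,z])-C[:3,3])
    def pr(x,z): p=cam(x,z);return K[1,2]+K[1,1]*p[1]/p[2]
    def g(q):
        x,z,t=q;c,s=np.cos(t),np.sin(t);r=[]
        P=lambda l,r:(x-l*s+r*c,z+l*c+r*s)
        for l,rad,v in rows: r.append((pr(*P(l,rad))-v)/1.)
        for l,rad,w in widths:
            p=cam(*P(l,0));r.append((2*rad*K[0,0]/-p[2]-w)/1.)
        if mouth: r.append(((x+(mouth[1]-z)*-np.tan(t))-mouth[0])/.0015)
        return r
    s=least_squares(g,x0,x_scale=[.01,.01,.1]);x,z,t=s.x
    print('E',x.round(4),z.round(4),'deg',np.degrees(t).round(2),'nose',(x-.121*np.sin(t)).round(4),(z+.121*np.cos(t)).round(4),np.round(s.fun,2))
E
python3 - <<'E'
from t3 import *
rows=[(.121,.012,118.5),(.07,.013,187.7),(.076,.021,164.3)]
fit(rows,[(.073,.021,84),(.04,.013,64)])
fit(rows,[(.073,.021,84)],(.0559,.0706))
fit(rows,[(.073,.021,84),(.04,.013,64)],(.0559,.0706))
fit(rows,[],(.0559,.0706))
f=pickle.load(open('t.pkl','rb'));h=cv2.cvtColor(f['img'],cv2.COLOR_RGB2HSV);m=cv2.inRange(h,(5,150,100),(18,255,255))
for r in range(224,280,8):
    x=np.nonzero(m[r,280:362])[0]+280;print(r,x.min(),x.max(),len(x))
for r in(125,135,145,155):print(r,f['img'][r,285:360].mean(1).astype(int).tolist())
for r in(182,186,194,198):print(r,f['img'][r,272:284].mean(1).astype(int).tolist(),f['img'][r,354:368].mean(1).astype(int).tolist())
E
```

```text
E -0.0143 -0.0236 deg -36.14 nose 0.0571 0.0741 [ 0.37 -0.72  0.41  2.46 -2.56]
E -0.0158 -0.0204 deg -37.48 nose 0.0578 0.0756 [-0.64 -0.64  0.86  1.33 -1.28]
E -0.0143 -0.0239 deg -36.29 nose 0.0573 0.0736 [ 0.07 -0.62  0.44  2.72 -2.38 -0.54]
E -0.0138 -0.0258 deg -35.94 nose 0.0572 0.0721 [ 0.09 -0.42  0.38  0.16]
224 280 347 45
232 280 347 57
240 280 348 57
248 292 349 58
256 292 349 58
264 291 348 58
272 293 347 55
125 [86, 101, 115, 116, 110, 117, 130, 125, 129, 123, 126, 129, 124, 124, 124, 126, 129, 124, 114, 99, 97, 108, 107, 116, 121, 124, 121, 130, 133, 132, 141, 139, 144, 149, 147, 147, 150, 150, 157, 153, 157, 153, 154, 158, 154, 155, 149, 147, 149, 147, 148, 143, 108, 72, 86, 101, 104, 116, 129, 130, 127, 131, 130, 129, 130, 131, 129, 130, 128, 131, 131, 132, 126, 132, 151]
135 [87, 87, 86, 84, 94, 111, 117, 131, 126, 127, 122, 128, 128, 122, 122, 95, 78, 92, 98, 97, 99, 113, 115, 124, 118, 123, 131, 135, 141, 139, 140, 145, 144, 150, 150, 145, 151, 152, 153, 156, 157, 154, 155, 155, 153, 150, 153, 150, 146, 148, 141, 148, 138, 134, 124, 109, 122, 127, 129, 128, 131, 1
[... 616 characters left out ...]
0, 149, 154, 153, 154, 157, 158, 155, 155, 160, 152, 156, 152, 148, 147, 147, 146, 142, 136, 137, 132, 124, 103, 139, 164, 159, 160, 156, 162, 159, 159, 163, 159, 157, 158, 157, 157, 161, 158, 159, 158]
182 [181, 180, 179, 181, 183, 184, 183, 186, 188, 161, 83, 44] [83, 74, 75, 69, 58, 129, 185, 190, 183, 186, 182, 180, 183, 183]
186 [179, 185, 181, 181, 176, 188, 182, 128, 48, 49, 57, 62] [74, 75, 79, 78, 79, 67, 96, 169, 186, 189, 182, 181, 184, 182]
194 [179, 183, 181, 177, 178, 191, 140, 49, 68, 68, 67, 65] [74, 69, 73, 71, 70, 74, 74, 67, 89, 144, 161, 158, 158, 155]
198 [182, 179, 177, 182, 183, 170, 106, 54, 65, 66, 69, 69] [69, 68, 74, 68, 64, 69, 67, 69, 62, 131, 161, 154, 158, 156]
```

```bash
python3 -m creep '{"xyz":[[0.04,-0.008,0],[0.08,-0.015,0],[0.12,-0.023,0],[0.15,-0.028,0],[0.1608,-0.0301,0.01],[0.1608,-0.0301,0.025],[0.1608,-0.0301,0.036],[0.1608,-0.0301,0.0433],[0.1608,-0.0301,0.0433],[0.1608,-0.0301,0.0433]],"roll":[0,0,0,0,0,0,0,0,0,0]}' 1 30
python3 - <<'E'
from w import *
for n in('scene','side'):
    f=grab_frame(n);save(n+'4',f);pickle.dump(f,open(n+'4.pkl','wb'))
f=wrist();save('w7',f);pickle.dump(f,open('t7.pkl','wb'))
a=cv2.imread('pics/scene4.png')[170:295,215:380];b=cv2.imread('pics/side4.png')[90:190,225:357];c=cv2.imread('pics/w7.png')[50:370,220:420]
cv2.imwrite('pics/m4.png',np.vstack([np.hstack([cv2.resize(a,(495,375),interpolation=2),np.zeros((375,305,3),'uint8')])[:, :800],np.hstack([cv2.resize(b,(297,225),interpolation=2),cv2.rotate(cv2.resize(c,(225,360)),0),np.zeros((225,143,3),'uint8')])]))
E
```

```text
time_s: 18.0
position: [0.4656, 0.2251, 0.169]
tool_rot: [0.784, 0.621, -0.0, 0.0]
ft_force: [0.8, -0.0, -2.0]
opening: 0.0246
grip_force: 52.3
```

View pics/m4.png

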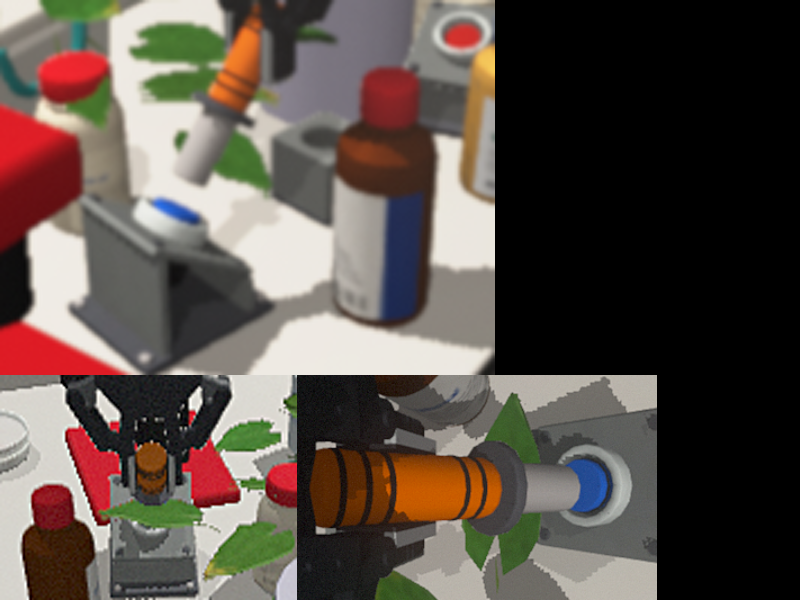

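```bash
python3 - <<'E'
from w import *
f=pickle.load(open('scene4.pkl','rb'))
p=np.array([.4656,.2251,.169]);xd=np.array([.2267,.974,0])
Ti=np.linalg.inv(f['T'])
def pj(P):
    c=Ti@np.r_[P,1];return np.array([f['K'][0,2]+f['K'][0,0]*c[0]/-c[2],f['K'][1,2]-f['K'][1,1]*c[1]/-c[2]])
for th,nx,nz in((-32,.0574,.0745),(-34,.0574,.0745),(-36.4,.0574,.0745),(-38,.0574,.0745)):
    t=np.radians(th);N=p+nx*xd-[0,0,nz];ax=xd*np.sin(t)+[0,0,np.cos(t)]
    q=[pj(N+l*ax) for l in(0,.045,.1)];d=q[2]-q[0];print(th,[((v-[215,170])*3).round(1).tolist() for v in q],d[0]/d[1])
# handle midline in scene
m=cv2.inRange(cv2.cvtColor(f['img'],cv2.COLOR_RGB2HSV),(6,150,60),(20,255,255))
for r in range(172,206,3):
    x=np.nonzero(m[r,280:306])[0]+280;print(r,x.min() if len(x) else 0,x.max() if len(x) else 0)
for r in (210,214,218,222,226): print(r,f['img'][r,265:300].mean(1).astype(int).tolist())
print('plug top',((pj(np.array([.4795,.293,.076]))-[215,170])*3))
E
```

```text
-32 [[186.6, 173.6], [216.1, 105.7], [252.5, 21.9]] -0.4348775475628108
-34 [[186.6, 173.6], [217.8, 106.3], [256.2, 23.5]] -0.4641763884744463
-36.4 [[186.6, 173.6], [219.8, 107.1], [260.5, 25.6]] -0.4999110290816813
-38 [[186.6, 173.6], [221.1, 107.6], [263.3, 27.1]] -0.5241504726247018
172 300 300
175 298 300
178 296 301
181 294 300
184 293 301
187 292 300
190 290 300
193 289 300
196 287 300
199 285 299
202 286 298
205 291 296
210 [232, 232, 232, 232, 231, 231, 231, 231, 231, 232, 231, 231, 231, 230, 225, 214, 205, 199, 192, 182, 164, 132, 116, 105, 93, 84, 79, 72, 69, 70, 69, 60, 59, 78, 119]
214 [232, 232, 232, 232, 232, 232, 231, 226, 198, 135, 103, 112, 154, 198, 205, 200, 195, 188, 180, 170, 157, 144, 128, 115, 105, 97, 90, 85, 89, 113, 143, 164, 183, 192, 199]
218 [233, 233, 233, 233, 232, 233, 230, 209, 142, 95, 121, 172, 197, 199, 194, 188, 178, 168, 155, 142, 127, 114, 105, 96, 90, 86, 80, 77, 75, 76, 77, 78, 78, 91, 129]
222 [230, 233, 233, 233, 233, 233, 232, 231, 225, 210, 203, 198, 193, 186, 177, 167, 153, 139, 125, 113, 103, 95, 89, 86, 78, 75, 76, 77, 78, 78, 78, 77, 76, 76, 78]
226 [230, 233, 233, 233, 232, 232, 229, 220, 205, 197, 191, 184, 175, 164, 151, 137, 122, 110, 99, 94, 95, 98, 87, 78, 75, 73, 74, 74, 75, 75, 75, 74, 74, 76, 76]
plug top [173.80742365 207.67390525]
```

```bash
python3 -m creep '{"xyz":[[0.0034,-0.001,0.0041],[0.0066,-0.001,0.0083],[0.0088,-0.001,0.0116],[0.0105,-0.001,0.0141],[0.0116,-0.001,0.0158],[0.0122,-0.001,0.0166],[0.0122,-0.001,0.0166]],"roll":[0,0,0,0,0,0,0]}'
python3 -m creep '{"xyz":[[0.0006,0,0.0008],[0.0011,0,0.0017],[0.0017,0,0.0025],[0.0022,0,0.0033],[0.0022,0,0.0033]],"roll":[0,0,0,0,0]}'
```

```text
time_s: 18.85
position: [0.4671, 0.2375, 0.1537]
tool_rot: [0.783, 0.622, -0.001, 0.001]
ft_force: [-3.1, -2.8, 6.6]
opening: 0.025
grip_force: 53.1
time_s: 19.35
position: [0.4675, 0.2403, 0.1487]
tool_rot: [0.784, 0.621, -0.0, -0.0]
ft_force: [-1.0, 0.2, -1.5]
opening: 0.0252
grip_force: 52.2
```

```bash
python3 -m creep '{"xyz":[[0.0006,0,0.0008],[0.0011,0,0.0017],[0.0017,0,0.0025],[0.0022,0,0.0033],[0.0022,0,0.0033]],"roll":[0,0,0,0,0]}'
python3 -m creep '{"xyz":[[0.0006,0,0.0008],[0.0011,0,0.0017],[0.0017,0,0.0025],[0.0017,0,0.0025]],"roll":[0,0,0,0]}'
```

```text
time_s: 19.85
position: [0.4683, 0.2417, 0.1473]
tool_rot: [0.783, 0.622, -0.001, 0.001]
ft_force: [-2.3, -4.6, 6.5]
opening: 0.0246
grip_force: 53.2
time_s: 20.25
position: [0.4689, 0.2421, 0.1473]
tool_rot: [0.783, 0.622, -0.003, 0.002]
ft_force: [-8.5, -11.1, 18.8]
opening: 0.0248
grip_force: 54.5
```

```bash
python3 -m creep '{"xyz":[[-0.003,0,-0.0045],[-0.0084,0,-0.0124],[-0.0168,0,-0.0249],[-0.0252,0,-0.0373],[-0.0335,0,-0.0497],[-0.0335,0,-0.0497],[-0.0335,0,-0.0497]],"roll":[0,0,0,0,0,0,0]}'
python3 - <<'E'
from t3 import *
f=wrist();save('w8',f);pickle.dump(f,open('t.pkl','wb'))
c=f['img'][100:200,316:324].mean(1).round().astype(int)
print([(100+2*i,)+tuple(int(z) for z in r) for i,r in enumerate(c[::2])])
fs=grab_frame('scene');save('scene5',fs)
print(blobs(fs['img'],(100,130,60),(125,255,255)),blobs(fs['img'],(0,150,80),(6,255,255)))
print(sensors.state()['position'])
E
```

```text
time_s: 20.95
position: [0.4612, 0.2112, 0.1938]
tool_rot: [0.784, 0.621, 0.001, 0.0]
ft_force: [-0.2, -0.6, -2.3]
opening: 0.025
grip_force: 52.3
[(100, 35, 74, 144), (102, 38, 76, 145), (104, 34, 74, 146), (106, 42, 66, 116), (108, 90, 91, 86), (110, 176, 179, 174), (112, 172, 177, 171), (114, 177, 183, 178), (116, 179, 184, 178), (118, 148, 147, 144), (120, 149, 143, 140), (122, 149, 144, 140), (124, 148, 143, 140), (126, 149, 145, 141), (128, 149, 145, 141), (130, 150, 146, 141), (132, 149, 145, 142), (134, 151, 147, 143), (136, 149, 146, 142), (138, 151, 146, 142), (140, 150, 145, 142), (142, 150, 146, 142), (144, 151, 147, 143), (146, 151, 147, 143), (148, 152, 148, 143), (150, 152, 147, 143), (152, 151, 147, 143), (154, 151, 145, 143), (156, 151, 146, 142), (158, 151, 145, 142), (160, 153, 148, 144), (162, 154, 148, 144), (164, 144, 138, 136), (166, 70, 69, 70), (168, 78, 78, 79), (170, 84, 83, 86), (172, 88, 87, 90), (174, 75, 74, 76), (176, 67, 63, 65), (178, 69, 66, 66), (180, 68, 66, 66), (182, 70, 65, 66), (184, 70, 66, 67), (186, 64, 65, 70), (188, 152, 79, 33), (190, 193, 89, 1), (192, 199, 93, 1), (194, 197, 92, 0), (196, 197, 91, 0), (198, 200, 94, 1)]
[([562, 118, 25, 18, 326], [573.8, 126.6]), ([368, 141, 14, 11, 94], [375.3, 145.1]), ([381, 173, 18, 12, 164], [388.4, 178.1]), ([343, 237, 11, 39, 351], [348.3, 255.8])] [([364, 178, 11, 8, 61], [368.9, 181.5]), ([440, 181, 96, 151, 5893], [480.0, 241.1]), ([336, 194, 18, 19, 174], [345.6, 205.6]), ([533, 199, 30, 38, 673], [547.5, 217.0])]
[0.46062075 0.21133036 0.19267177]
```

```bash
python3 -m creep '{"xyz":[[-0.04,0.01,0],[-0.08,0.02,0],[-0.115,0.028,0],[-0.135,0.0315,0.01],[-0.1465,0.0315,0.03],[-0.1465,0.0315,0.046],[-0.1465,0.0315,0.046],[-0.142,0.0315,0.052],[-0.1375,0.0315,0.058],[-0.133,0.0315,0.064],[-0.1287,0.0315,0.0701],[-0.1287,0.0315,0.0701]],"roll":[0,0,0,0,0,0,0,0,0,0,0,0]}'
```

```text
time_s: 22.25
position: [0.4617, 0.0797, 0.1221]
tool_rot: [0.783, 0.622, -0.001, -0.001]
ft_force: [-0.7, 0.0, -1.1]
opening: 0.0247
grip_force: 52.2
```

```bash
python3 -m creep '{"xyz":[[0.005,0,-0.003],[0.01,0,-0.006],[0.015,0,-0.009],[0.02,0,-0.011],[0.025,0,-0.013],[0.03,0,-0.015],[0.035,0,-0.016],[0.04,0,-0.017],[0.045,0,-0.018],[0.05,0,-0.019],[0.055,0,-0.019],[0.06,0,-0.019],[0.06,0,-0.019]],"roll":[0,0,0,0,0,0,0,0,0,0,0,0,0]}'
python3 - <<'E'
from t2 import *
f,w,a,b=tilt();print(w,a,b);save('w9',f);pickle.dump(f,open('t.pkl','wb'))
print(f['img'][215:365:2,316:324].mean(1).round().astype(int).tolist())
E
```

```text
time_s: 23.55
position: [0.476, 0.1378, 0.142]
tool_rot: [0.783, 0.622, 0.0, -0.0]
ft_force: [0.2, -0.1, -1.7]
opening: 0.0249
grip_force: 52.1
70 215 357
[[128, 66, 31], [46, 37, 35], [102, 53, 25], [196, 88, 0], [188, 86, 0], [189, 86, 0], [188, 86, 0], [189, 86, 0], [190, 86, 0], [192, 88, 0], [189, 87, 0], [189, 86, 0], [190, 86, 0], [191, 87, 0], [187, 84, 0], [190, 86, 0], [190, 88, 0], [190, 86, 0], [189, 85, 0], [191, 87, 0], [191, 88, 0], [191, 86, 0], [190, 86, 0], [189, 85, 0], [190, 86, 0], [189, 83, 0], [191, 86, 0], [190, 84, 0], [190, 86, 0], [190, 85, 0], [190, 86, 0], [190, 85, 0], [196, 89, 0], [118, 57, 14], [46, 34, 31], [33, 29, 29], [179, 81, 0], [164, 74, 1], [112, 51, 1], [114, 52, 2], [114, 52, 2], [113, 50, 0], [114, 52, 2], [110, 50, 4], [28, 21, 18], [33, 20, 14], [40, 23, 18], [97, 43, 1], [94, 43, 1], [94, 42, 3], [94, 44, 4], [82, 36, 3], [86, 39, 5], [84, 38, 2], [88, 40, 2], [38, 18, 10], [26, 17, 14], [26, 14, 10], [59, 27, 2], [84, 37, 3], [83, 38, 2], [84, 37, 2], [83, 38, 2], [85, 40, 2], [85, 38, 2], [84, 38, 4], [81, 38, 4], [78, 35, 3], [78, 34, 3], [80, 37, 4], [78, 35, 4], [80, 34, 3], [13, 15, 16], [20, 18, 18], [16, 13, 13]]
```

```bash
python3 -m creep '{"xyz":[[0,0,-0.01],[-0.03,0,-0.01],[-0.055,0,-0.005],[-0.0688,0,0.004],[-0.0688,0,0.0073],[-0.0688,0,0.0073],[-0.066,0,0.0115],[-0.063,0,0.0155],[-0.06,0,0.0195],[-0.057,0,0.0235],[-0.057,0,0.0235]],"roll":[0,0,0,0,0,0,0,0,0,0,0]}' 1 30
python3 -m creep '{"xyz":[[0.003,0,0],[0.006,0,-0.0015],[0.01,0,-0.0045]],"roll":[0,0,0]}'
```

```text
time_s: 24.7
position: [0.4628, 0.0822, 0.1178]
tool_rot: [0.783, 0.622, -0.0, -0.0]
ft_force: [0.4, -0.1, -1.5]
opening: 0.0252
grip_force: 52.2
time_s: 25.0
position: [0.4651, 0.0898, 0.1232]
tool_rot: [0.783, 0.622, -0.002, 0.002]
ft_force: [-0.5, -6.6, -1.3]
opening: 0.0249
grip_force: 52.7
```

```bash
python3 -m creep '{"xyz":[[0.005,0,-0.0025],[0.01,0,-0.0045],[0.015,0,-0.0065],[0.02,0,-0.008],[0.025,0,-0.0095],[0.03,0,-0.0105],[0.035,0,-0.011],[0.04,0,-0.011],[0.045,0,-0.011],[0.049,0,-0.011],[0.049,0,-0.011]],"roll":[0,0,0,0,0,0,0,0,0,0,0]}'
python3 - <<'E'
from t2 import *
f,w,a,b=tilt();print(w,a,b);save('w10',f)
print(f['img'][215:365:2,316:324].mean(1).round().astype(int).tolist())
E
```

```text
time_s: 26.1
position: [0.4768, 0.1384, 0.1347]
tool_rot: [0.783, 0.622, -0.001, 0.001]
ft_force: [-1.0, -5.7, 1.3]
opening: 0.025
grip_force: 50.2
74 235 357
[[61, 60, 60], [66, 66, 67], [84, 84, 87], [75, 76, 78], [76, 77, 80], [78, 76, 80], [78, 78, 81], [77, 76, 80], [78, 78, 82], [80, 71, 69], [117, 55, 11], [88, 48, 28], [42, 36, 33], [117, 57, 13], [104, 53, 24], [22, 29, 31], [110, 54, 19], [116, 57, 15], [114, 54, 13], [114, 54, 12], [114, 56, 12], [115, 54, 9], [116, 56, 12], [116, 54, 9], [116, 53, 10], [115, 54, 7], [115, 53, 4], [116, 55, 4], [116, 52, 4], [109, 51, 8], [36, 26, 22], [37, 34, 30], [117, 54, 4], [118, 54, 4], [106, 51, 10], [78, 38, 17], [26, 24, 22], [78, 38, 14], [99, 44, 4], [91, 42, 10], [98, 46, 7], [86, 41, 14], [24, 19, 18], [38, 24, 17], [90, 38, 3], [88, 43, 8], [88, 38, 2], [93, 43, 6], [106, 49, 0], [118, 55, 2], [114, 52, 0], [112, 49, 1], [107, 47, 1], [90, 41, 1], [89, 40, 2], [85, 40, 2], [80, 35, 1], [83, 39, 3], [82, 34, 2], [83, 37, 4], [83, 36, 1], [82, 35, 2], [82, 35, 2], [83, 38, 2], [84, 38, 2], [83, 38, 2], [82, 38, 4], [82, 37, 3], [82, 36, 1], [81, 35, 1], [81, 36, 0], [84, 36, 1], [16, 13, 16], [20, 20, 15], [18, 13, 13]]
```

```bash
python3 - <<'E'
from t3 import *
f=wrist();pickle.dump(f,open('t.pkl','wb'))
print(f['img'][195:237,318:323].mean((1,2)).astype(int).tolist())
fit([(.07,.013,233.5),(0,.013,310.5),(.07,.021,217)],[(0,.013,74)],x0=(0,-.02,-.1))
fit([(.07,.013,233.5),(0,.013,310.5)],[(0,.013,74)],x0=(0,-.02,-.1))
E
```

```text
[115, 110, 112, 111, 113, 109, 112, 109, 110, 111, 110, 110, 114, 98, 73, 74, 84, 89, 89, 79, 54, 52, 65, 83, 84, 79, 79, 78, 79, 78, 77, 79, 78, 79, 79, 77, 78, 77, 72, 63, 63, 63]
E -0.0083 -0.0208 deg -2.37 nose -0.0033 0.1001 [-1.29 -0.02  1.3   0.18]
E -0.0085 -0.0206 deg -1.83 nose -0.0046 0.1003 [0. 0. 0.]
```

```bash
python3 -m creep '{"xyz":[[-0.002,0,0.002],[-0.002,0,0.006],[-0.002,0,0.010],[-0.002,0,0.014],[-0.002,0,0.018],[-0.002,0,0.021],[-0.002,0,0.023],[-0.002,0,0.025],[-0.002,0,0.025]],"roll":[0,0,0,0,0,0,0,0,0]}'
```

```text
time_s: 27.1
position: [0.4758, 0.1373, 0.1087]
tool_rot: [0.784, 0.621, -0.0, -0.0]
ft_force: [0.1, -0.6, -1.5]
opening: 0.0248
grip_force: 50.1
```

```bash
python3 -m creep '{"xyz":[[0,0,0.001],[0,0,0.002],[0,0,0.002]],"roll":[0,0,0]}'
python3 -m creep '{"xyz":[[0,0,0],[0,0,0],[0,0,0],[0,0,0],[0,0,0],[0,0,0],[0,0,0],[0,0,0]],"roll":[0,0,0,0,0,0,0,0]}' -1
```

```text
time_s: 27.4
position: [0.476, 0.1373, 0.107]
tool_rot: [0.784, 0.621, 0.0, 0.0]
ft_force: [0.4, -0.5, -0.7]
opening: 0.0249
grip_force: 50.1
time_s: 28.2
position: [0.4759, 0.1373, 0.107]
tool_rot: [0.784, 0.621, 0.0, -0.0]
ft_force: [0.3, -0.1, -0.5]
opening: 0.0854
grip_force: 0.0
```

```bash
python3 -m creep '{"xyz":[[0,0,-0.01],[0,0,-0.03],[0,0,-0.06],[0,0,-0.1],[0,0,-0.14],[0,0,-0.18],[0,0,-0.22],[-0.03,0,-0.24],[-0.03,0,-0.24],[-0.03,0,-0.24],[-0.03,0,-0.24]],"roll":[0,0,0,0,0,0,0,0,0,0,0]}'
python3 - <<'E'
from w import *
f=wrist();save('w11',f)
for s,c in blobs(f['img'],(6,150,80),(20,255,255),80): print(s,c,[onz(f,*c,z)[:2].round(4).tolist() for z in(.09,.128)])
for n in('scene','side'):
    g=grab_frame(n);save(n+'6',g)
    for nm,lo,hi in(('red',(0,150,80),(6,255,255)),('or',(8,150,120),(20,255,255)),('blue',(100,130,60),(125,255,255))):print(n,nm,blobs(g['img'],lo,hi))
for nm,lo,hi in(('red',(0,150,80),(5,255,255)),('blue',(100,130,40),(125,255,255))):print('w',nm,blobs(f['img'],lo,hi))
E
```

```text
time_s: 29.3
position: [0.4685, 0.1084, 0.3456]
tool_rot: [0.784, 0.621, -0.001, -0.001]
ft_force: [0.8, 0.7, -0.8]
opening: 0.0856
grip_force: 0.0
[194, 69, 44, 39, 530] [220.2, 84.0] [[0.3858, 0.2323], [0.3957, 0.2264]]
[309, 145, 25, 25, 481] [321.2, 157.0] [[0.4738, 0.1315], [0.4747, 0.1359]]
[232, 210, 61, 68, 1624] [267.0, 239.6] [[0.3867, 0.0489], [0.3964, 0.0617]]
scene red [([364, 178, 11, 8, 64], [369.0, 181.4]), ([442, 181, 94, 135, 5603], [480.7, 236.6]), ([336, 195, 18, 18, 164], [345.3, 206.7]), ([533, 199, 30, 38, 667], [547.4, 217.0])]
scene or [([526, 110, 22, 29, 313], [535.4, 121.8]), ([318, 182, 11, 7, 66], [322.7, 184.8]), ([370, 186, 32, 38, 431], [383.4, 198.2]), ([318, 196, 11, 12, 107], [322.4, 202.0])]
scene blue [([562, 118, 25, 18, 324], [573.8, 126.6]), ([368, 141, 14, 9, 91], [375.3, 144.9]), ([382, 175, 16, 7, 63], [389.6, 178.1]), ([343, 237, 11, 39, 346], [348.3, 255.8])]
side red [([324, 270, 17, 8, 86], [332.2, 273.3])]
side or [([0, 39, 97, 24, 1319], [47.2, 50.6]), ([304, 171, 14, 10, 108], [310.2, 175.6]), ([305, 188, 13, 12, 91], [311.2, 194.1]), ([249, 228, 24, 23, 170], [257.2, 241.2]), ([273, 234, 18, 37, 210], [284.2, 251.6])]
side blue [([21, 201, 44, 66, 1863], [43.2, 229.3]), ([254, 211, 26, 26, 536], [266.4, 224.0]), ([451, 383, 36, 17, 374], [468.1, 393.2])]
w red [([190, 76, 30, 29, 137], [209.9, 89.6]), ([330, 276, 22, 22, 361], [340.0, 286.7])]
w blue [([279, 0, 28, 17, 392], [292.7, 6.9]), ([234, 252, 35, 33, 476], [247.3, 268.3])]
```

```bash
python3 - <<'E'
from h import *
import pickle
f0=pickle.load(open('f0.pkl','rb'))['scene'];i6=cv2.imread('pics/scene6.png')[:,:,::-1].copy()
Ti=np.linalg.inv(f0['T'])
for im in(f0['img'],i6):print([b for b in blobs(im,(100,110,50),(125,255,255),5) if 240<b[1][0]<300 and 220<b[1][1]<270])
def pj(P):
    c=Ti@np.r_[P,1];return [(f0['K'][0,2]+f0['K'][0,0]*c[0]/-c[2]).round(1),(f0['K'][1,2]-f0['K'][1,1]*c[1]/-c[2]).round(1)]
p=np.array([.4795,.293,.076]);n=np.array([-.1276,-.544,.829]);print(pj(p),pj(p-.01*n))
E
```

```text
[([266, 236, 15, 8, 55], [273.0, 239.9])]
[]
[np.float64(272.9), np.float64(239.2)] [np.float64(270.6), np.float64(244.2)]
```

```bash
python3 -m creep '{"xyz":[[0.04,0,0],[0.08,0,0],[0.12,-0.01,0],[0.13,-0.02,0],[0.13,-0.02,0],[0.13,-0.02,0]],"roll":[0,0,0,0,0,0]}'
python3 - <<'E'
from w import *
f=wrist();save('w12',f)
for s,c in blobs(f['img'],(100,130,60),(125,255,255),80): print(s,c,onz(f,*c,.076),onz(f,*c,.0677))
h=cv2.cvtColor(f['img'],cv2.COLOR_RGB2HSV)
E
```

```text
time_s: 30.05
position: [0.4789, 0.2388, 0.3465]
tool_rot: [0.783, 0.622, -0.001, 0.0]
ft_force: [0.1, 0.1, -0.4]
opening: 0.0853
grip_force: 0.0
[0, 73, 20, 103, 1379] [7.4, 126.0] [0.13986732 0.37677842 0.076     ] [0.13233514 0.37829943 0.0677    ]
[299, 117, 25, 20, 363] [310.5, 126.8] [0.48007293 0.29643891 0.076     ] [0.47979123 0.29624772 0.0677    ]
[261, 344, 29, 9, 163] [276.2, 349.0] [0.36229416 0.01342727 0.076     ] [0.35950235 0.00720453 0.0677    ]
```

```bash
python3 -c "
from cell import order
print(order.finish_job())"
```

```text
the job is handed in; nothing more can be done
None
```

I pressed the red plug home, then the blue, each against its hard stop. The tool is back upright and fully down in its holder and released, the bottles show no movement in the final images, and the job was handed in at about 30 s.

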